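Stack a post frame on the base frame at the vacuum bench

ROBOT

A 6-joint arm with a two-finger parallel gripper is mounted at the origin on the work surface. World frame = base frame: x ahead of the robot, y to its left, z up, the work surface at z = 0. Lengths are in m, angles in rad, forces in N, time in s.
With the tool pointing down it reaches from about 0.375 to 0.9 m from the base axis. Payload 3.1 kg.
Tool frame: the origin (TCP) lies on the centre line of the jaws, within the pads' length; the fingertips stand 11 mm ahead of it and the grasp point (between the pads) lies 8 mm behind it; x points along the fingers, y is the direction in which the jaws open and shut, and the axes are right-handed (so a half turn about x gives the same grasp; the last joint's range is limited). The gripper opens to 87 mm and grips with 3 to 60 N. Pads are 19 mm wide; open, the fingers measure 117 mm over their backs; the gripper's body (75 mm by 190 mm) begins 51 mm behind the grasp point.
Start: joints at [-1.339, 0.527, 1.433, -0, 1.181, -0.178], TCP at [0.249, -0.573, 0.234] pointing down, gripper open.
Joint ranges: [-3.08, 3.08], [-0.75, 2.2], [0.22, 2.44], [-1.43, 4.57], [0, 2.65], [-2.85, 2.85]. Speed limits (rad/s): [2.79, 2.79, 3.14, 3.14, 3.14, 3.14].

INTERFACE

Orientations are given as a unit quaternion [x, y, z, w].
In Python, from rig import robot, camera, camera_info gives the robot as it stands.
- The arm moves only by the shell command python3 -m inch 'ROWS' [FORCE]. ROWS is JSON, a list that holds one entry, the list of rows, each a list of 5 numbers: the shift along the tool's x, y, z in cm, then the turn about the tool's x in rad, then the opening, from 0 (shut) to 1 (fully open). A call has 1 to 8 rows; each row shifts and turns the pose as measured when the row begins, along the tool's axes as they then stand; what a row does not reach is not made up. A row lasts 1/12 s, in which the tool goes at most 41.7 mm and 7.16 degrees, less where a joint would pass 70% of its speed; a pose out of reach is approached as far as the arm can. A call with a gripper value outside its range is refused whole. The fingers move at their own pace and stop on an object; FORCE is the grip in N (left out, the last holds). Time passes only in rows, so rows that do not move let the fingers close. It gives the time, the measured TCP pose, the force and the opening at its end, in the units of the state.
- robot.get_obs(): the state, without advancing time (a new reading comes with each control period).
- camera(name): name is "side" or "top" or "wrist"; returns the picture (384x512x3 uint8, red, green, blue); there is no depth.
- camera_info(name): a dict with "camera_matrix" (3x3 intrinsics, pixels), "rvec" (rotation vector, rad) and "tvec" (3), from world to camera coordinates, as OpenCV has them. Camera axes: x right, y down, z forward; pixel columns grow to the right and rows downward; lengths in m; the calibration is good to about 2 mm. A picture is of the moment at which its call begins: read the wrist's pose just before it. camera_info takes no time and is no camera call; for the wrist camera it gives the pose at the moment of the call.
- robot.hand_in(): hands the job in, once; it reports no verdict.
The state is a dict: "time": time; "q": joint angles; "joint_velocities": joint speeds; "joint_torque": joint torques, N m; "position": TCP position; "tool_rot": TCP orientation; "ft_force": force on the tool from outside, world axes, zero at the start; "moment": the same for the moment, N m; "grip_width": finger opening in m.
Only numpy, scipy, OpenCV 4.12 (cv2) and the standard library are available. Lean on these libraries where they do the work, as an engineer would, in place of code of your own. Each camera call takes 0.05 s, during which the arm holds its last target. There are 200 camera calls.

TASK

A vacuum gauge head was left standing on the base frame: put it upright in the white parts tray. Then take the other frame by its handle and stack it on the base frame, lowering it in the hand (not dropping it) until all four corner posts are fully home in the four corner sockets, and let go. Leave the screwdriver, the jar and the blank flange where they are.

Things in the scene. Friction and masses are not known exactly. Their poses are not given: they have to be found in the camera images.
- frame_mid (a point): Centre of the loose upper frame, on its mid axis, 65 mm above its feet. 160 x 130 mm in plan (x, y), 130 mm high, 0.42 to 0.84 kg; z up; same turned half round; starts standing on the bench. Four round steel posts, 16 mm thick, 75 mm long below the 8 mm deck, at x = +-66.5, y = +-51.5 mm; feet taper to 13 mm over the last 6 mm. Empty sockets 25 mm high stand on its deck too.
- frame_handle (a point): Centre of the upper frame's handle, on its mid axis, 57 mm above frame_mid: a steel bar along the frame's x, 100 mm long, 12 mm wide (y), 16 mm high, its underside 31 mm above the deck, on two uprights at x = +-42 mm. Axes as frame_mid.
- bed: Fixed grey plastic bed plate on the bench, 200 x 170 mm (x, y), 8 mm thick, with a kerb 8 mm wide rising 8 mm more. Origin: centre of its underside. The base frame stands loose in it (3 kg, slides if pushed with over about 10 N); its position is NOT reported: square with the bed, but shifted up to 11 mm either way in bed x and in bed y. Find it by touch or sight.
- bed_seat (a point): Centre of the bed, 23 mm above its underside: height of the base frame's deck and socket floors; axes as bed. Base frame: aluminium plate 160 x 130 x 15 mm, a square socket on each corner: 27 mm outside, 19 mm inside, 25 mm deep, centres +-66.5 (x), +-51.5 mm (y) from its own centre, open deck between. Posts fully home: frame_mid is 65 mm above this height; on the rims, 90 mm.
- gauge_mid (a point): Centre of the vacuum gauge head, 49 mm above its underside, z up its axis. Round, 98 mm high, 0.25 kg: steel flange 42 mm across at the foot, black body 44 mm across from 22 to 80 mm above the underside, steel connector 22 mm across on top. Starts upright on the base frame's deck; the stacked frame leaves only 75 mm there.
- tray: Fixed white open parts tray, 120 x 120 mm outside, 25 mm high, walls 4 mm, floor 4 mm thick, origin at the centre of its underside, on the bench top.
- driver: Screwdriver lying on the bench, 130 mm long, a bystander; x along it.
- jar: Amber jar with steel cap, 60 mm in diameter, 85 mm high, a bystander; origin at the centre of its underside.
- blank: Steel blank flange, 90 mm in diameter, 16 mm thick, lying flat, a bystander; origin at the centre of its underside.
Things that resemble listed ones, but are neither listed nor needed, are in the scene too. Of the things like the part that bears frame_mid, leave any that is pink; of the rest the smaller one is meant. What is shaped like the part that bears gauge_mid but yellow is not meant.

How it is judged:
By the outcome, as a careful person would: the job done as asked, in the order asked, and still so for the second after the job is handed in, with the robot touching nothing.
It also fails if it takes over 72 s, if anything falls off the work surface, if the arm or the gripper's body presses on something with over 40 N, if the wrist force passes 120 N, or if a joint passes its speed limit or range.

## Working session

There is one attempt and no reset: what is moved stays moved. The work goes in short steps, Python scripts to look and compute and a shell command to move; the robot and the scene stay as the last step left them, time stands still between calls to the robot, and variables do not carry over. Pictures are saved under pics/ and viewed, about 8 in all and at most 12, crops included, and the job is handed in when it is done.

```bash
ls; mkdir -p pics
python3 - <<'E'
from rig import robot,camera,camera_info
import cv2,numpy as np
o=robot.get_obs();print(o)
for n in("side","top","wrist"):
    ci=camera_info(n);print(n,ci["camera_matrix"],ci["rvec"],ci["tvec"])
    R=cv2.Rodrigues(np.array(ci["rvec"],float))[0];print("pos",-R.T@np.array(ci["tvec"],float).ravel())
    cv2.imwrite(f"pics/{n}0.png",camera(n)[:,:,::-1])
E
```

```text
pics
{'time': 0.0, 'q': array([-1.33945316e+00,  5.28440036e-01,  1.43387679e+00, -1.07420319e-05,
        1.18139056e+00, -1.78485753e-01]), 'joint_velocities': array([-0.00065403,  0.00148196,  0.000471  ,  0.00027336, -0.00027807,
        0.00183875]), 'joint_torque': array([ 1.06510286e-04, -4.40040457e+01, -1.76591152e+01,  6.31790701e-02,
        5.81494952e-02, -1.75058503e-04]), 'position': array([ 0.24890346, -0.5725423 ,  0.23259577]), 'tool_rot': array([-0.69228902, -0.14463315,  0.69233556, -0.14313852]), 'ft_force': array([ 0.55176022, -0.06989329,  0.23705367]), 'moment': array([0.05437516, 0.00075366, 0.05985425]), 'grip_width': 0.08691933622166609}
side [[408.8447985    0.         250.01059731]
 [  0.         408.8447985  192.57706417]
 [  0.           0.           1.        ]] [ 0.74333941 -2.66221373  0.99351647] [0.41740959 0.30865382 1.14394837]
pos [0.07044683 0.65390706 1.07030772]
top [[379.72858433   0.         253.21769712]
 [  0.         379.72858433 190.11086191]
 [  0.           0.           1.        ]] [ 2.22245923 -2.19062128  0.09395293] [-0.06245625  0.5251713   1.0287436 ]
pos [ 0.4669269  -0.02532457  1.0579967 ]
wrist [[266.76002197   0.         252.73243999]
 [  0.         266.76002197 188.91296799]
 [  0.           0.           1.        ]] [-2.44963781  1.60703988  0.20249067] [-0.62357138 -0.02882407  0.39141026]
pos [ 0.31064265 -0.54601145  0.38502822]
```

View pics/top0.png

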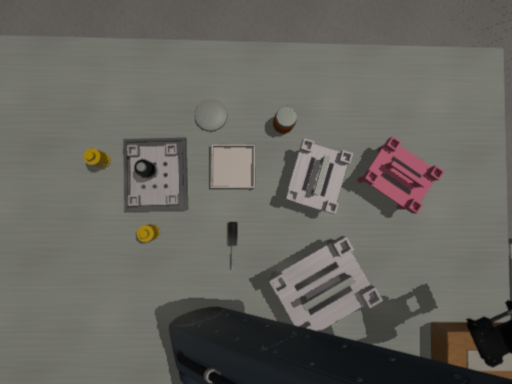

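View pics/side0.png

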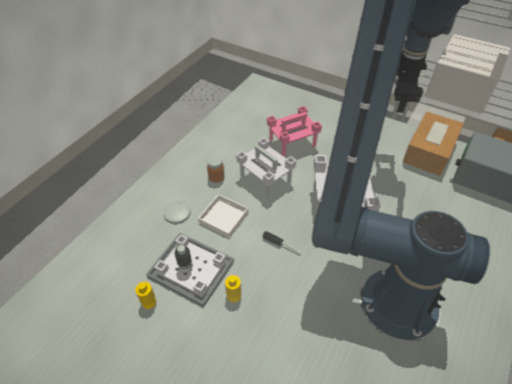

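The top view shows the base frame with the black gauge at about (145,168), the tray at (232,166), the small white frame at (320,176), the pink one at (402,176) and the big one at (326,290). I'll zoom in on the relevant area for accurate pixels.

```bash
cat > h.py <<'E'
from rig import robot,camera,camera_info
import cv2,numpy as np
from scipy.spatial.transform import Rotation as Rt
def cam(n):
    ci=camera_info(n);R=cv2.Rodrigues(np.array(ci["rvec"],float))[0];t=np.array(ci["tvec"],float).ravel()
    return np.array(ci["camera_matrix"],float),R,t
def ray(c,uv,z):
    K,R,t=c;d=R.T@np.linalg.inv(K)@np.array([uv[0],uv[1],1.]);o=-R.T@t
    return o+d*(z-o[2])/d[2]
def proj(c,P):
    K,R,t=c;p=K@(R@np.asarray(P,float)+t);return p[:2]/p[2]
def tri(c1,u1,c2,u2):
    P=[K@np.c_[R,t] for K,R,t in(c1,c2)]
    X=cv2.triangulatePoints(P[0],P[1],np.array(u1,float).reshape(2,1),np.array(u2,float).reshape(2,1)).ravel();return X[:3]/X[3]
def st():
    o=robot.get_obs();R=Rt.from_quat(o["tool_rot"]).as_matrix()
    return o["position"],R,o
E
python3 - <<'E'
import cv2
a=cv2.imread('pics/top0.png')[120:220,105:365];cv2.imwrite('pics/topc.png',cv2.resize(a,None,fx=3,fy=3,interpolation=cv2.INTER_CUBIC))
E
```

```text
(no output)
```

View pics/topc.png

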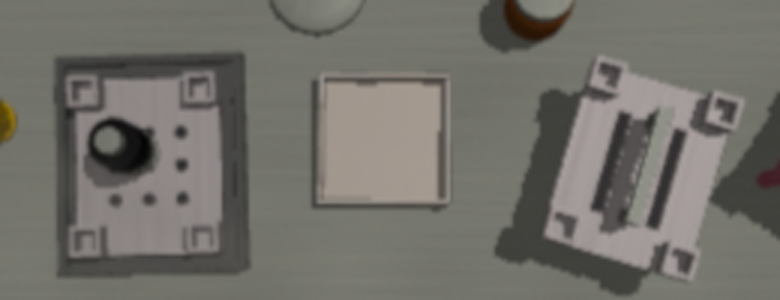

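Run:
```python
from h import *
c=cam('top')
f=lambda x,y,z:ray(c,(105+(x+.5)/3-.5,120+(y+.5)/3-.5),z)
B=np.array([f(x,y,.048) for x,y in[(84,91),(199,88),(203,238),(86,241)]])
U=np.array([f(x,y,.108) for x,y in[(608,76),(724,110),(681,262),(566,224)]])
T=np.array([f(x,y,.025) for x,y in[(317,73),(449,74),(448,207),(315,206)]])
bed=np.array([f(x,y,.016) for x,y in[(56,57),(244,54),(248,272),(58,276)]])
for n,P in zip(("base","upper","tray","bed"),(B,U,T,bed)):
    e=[np.linalg.norm(P[i]-P[(i+1)%4]) for i in range(4)]
    d=(P[0]+P[1]-P[2]-P[3]);print(n,P.mean(0).round(4),np.round(e,4),"xaxis yaw",np.degrees(np.arctan2(d[1],d[0])).round(2))
print("gauge",f(106,140,.121)); b1,b2=f(664,108,.13),f(638,225,.13);print("bar",(b1+b2)/2,b1-b2)
p,R,o=st();print(p,R)
```

```text
base [0.5618 0.214  0.048 ] [0.1012 0.1334 0.1023 0.1329] xaxis yaw 2.76
upper [ 0.5601 -0.2195  0.108 ] [0.1024 0.134  0.1017 0.1304] xaxis yaw -15.58
tray [0.5898 0.0039 0.025 ] [0.1204 0.1219 0.1205 0.1215] xaxis yaw 0.32
bed [0.565  0.2138 0.016 ] [0.1711 0.2001 0.1711 0.2   ] xaxis yaw 2.38
gauge [0.574373   0.22748666 0.121     ]
bar [ 0.55919473 -0.22009141  0.13      ] [ 0.09694705 -0.02117121  0.        ]
[ 0.24892433 -0.57270342  0.23279648] [[-3.93223960e-04  3.98468293e-01 -9.17182024e-01]
 [ 1.62422116e-03 -9.17180630e-01 -3.98468384e-01]
 [-9.99998604e-01 -1.64639377e-03 -2.86543234e-04]]
```

Measured sizes agree: 133 × 102 mm socket pitch, 200 × 171 bed, 120 tray. I'll move above the gauge at height, keeping the orientation.

```bash
cat >> h.py <<'E'
def to(target,yaw=None):
    "tool-frame shift in cm to world TCP target; turn about tool x so that jaw axis (mod 180) has world yaw deg"
    p,R,o=st();d=R.T@(np.array(target)-p)*100;y=np.degrees(np.arctan2(R[1,1],R[0,1]))
    print("t",round(o["time"],2),"p",p.round(4),"tilt",(np.degrees(np.arccos(-R[2,0]))).round(2),"jawyaw",y.round(2),"q",o["q"].round(2))
    s="" if yaw is None else "turn %.3f"%np.radians(((y-yaw)+90)%180-90)
    print("shift cm",d.round(2),s,"ft",o["ft_force"].round(1),"w",round(o["grip_width"],4))
E
A='[[[0,-2.5,-2.55,0,1],[0,-2.5,-2.55,0,1],[0,-2.5,-2.55,0,1],[0,-2.5,-2.55,0,1],[0,-2.5,-2.55,0,1],[0,-2.5,-2.55,0,1],[0,-2.5,-2.55,0,1],[0,-2.5,-2.55,0,1]]]'
python3 -m inch '[[[0,-2.5,-2.55,0,1],[0,-2.5,-2.55,0,1],[0,-2.5,-2.55,0,1],[0,-2.5,-2.55,0,1],[0,-2.5,-2.55,0,1],[0,-2.5,-2.55,0,1],[0,-2.5,-2.55,0,1],[0,-2.5,-2.55,0,1]]]'
python3 -m inch '[[[0,-2.5,-2.55,0,1],[0,-2.5,-2.55,0,1],[0,-2.5,-2.55,0,1],[0,-2.5,-2.55,0,1],[0,-2.5,-2.55,0,1],[0,-2.5,-2.55,0,1],[0,-2.5,-2.55,0,1],[0,-2.5,-2.55,0,1]]]'
python3 -c "
from h import *
to([.574,.2275,.234])"
```

```text
time: 0.82
position: [0.357, -0.3062, 0.229]
tool_rot: [-0.693, -0.138, 0.694, -0.14]
ft_force: [0.8, 0.6, 0.3]
grip_width: 0.087
time: 1.48
position: [0.47, -0.0285, 0.2281]
tool_rot: [-0.693, -0.138, 0.694, -0.139]
ft_force: [0.9, -0.6, -0.5]
grip_width: 0.0871
t 1.48 p [ 0.47   -0.0285  0.2281] tilt 0.14 jawyaw -67.46 q [-0.3   0.33  1.81 -0.    1.    0.88]
shift cm [ -0.66 -19.66 -19.42]  ft [ 0.9 -0.6 -0.5] w 0.0871
```

```bash
python3 -m inch '[[[-0.1,-2.5,-2.45,0,1],[-0.1,-2.5,-2.45,0,1],[0,-2.5,-2.45,0,1],[0,-2.5,-2.45,0,1],[0,-2.5,-2.45,0,1],[0,-2.5,-2.45,0,1],[0,-2.5,-2.45,0,1],[0,-1.2,-1.2,0,1]]]' >/dev/null
python3 -m inch '[[[0,0,0,0,1],[0,0,0,0,1],[0,0,0,0,1]]]' >/dev/null
python3 -c "
from h import *
to([.574,.2275,.234])
np.save('w1.npy',np.array(cam('wrist'),dtype=object),allow_pickle=True)
a=camera('wrist');cv2.imwrite('pics/wrist1.png',a[:,:,::-1])
s=camera('side');cv2.imwrite('pics/side1.png',s[:,:,::-1])
t=camera('top');cv2.imwrite('pics/top1.png',t[:,:,::-1])
print(proj(cam('wrist'),[.574,.2275,.121]))
"
```

```text
t 2.4 p [0.5697 0.2363 0.2265] tilt 0.23 jawyaw -66.81 q [ 0.21  0.53  1.46 -0.    1.16  1.38]
shift cm [-0.75  0.97 -0.05]  ft [ 0.8 -0.1  0.1] w 0.0871Traceback (most recent call last):
  File "<string>", line 4, in <module>
    np.save('w1.npy',np.array(cam('wrist'),dtype=object),allow_pickle=True)
                     ~~~~~~~~^^^^^^^^^^^^^^^^^^^^^^^^^^^
ValueError: could not broadcast input array from shape (3,3) into shape (3,)
```

```bash
python3 -c "
from h import *
K,R,t=cam('wrist');np.savez('w1.npz',K=K,R=R,t=t)
a=camera('wrist');cv2.imwrite('pics/wrist1.png',a[:,:,::-1])
print(proj(cam('wrist'),[.574,.2275,.121]))
"
```

```text
[262.50671974 189.75164358]
```

View pics/wrist1.png

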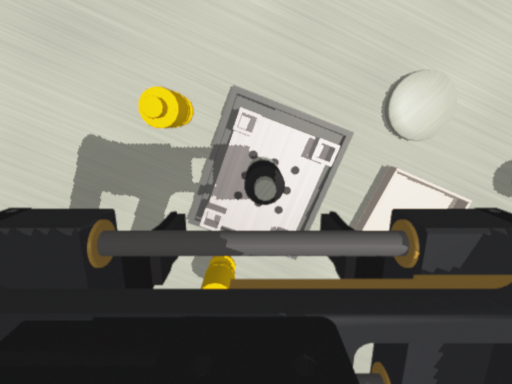

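The wrist view shows the gauge connector at (264,188), within 2 px of the prediction, and sockets at (244,124), (324,152) and (214,216).

```bash
python3 -c "
from h import *
c=cam('wrist')
g=ray(c,(264,188),.121);print(g)
for u in[(244,124),(324,152),(214,216)]: print(ray(c,u,.048))
to([g[0],g[1],.077])
"
```

```text
[0.57623572 0.22685574 0.121     ]
[0.62374952 0.27088827 0.048     ]
[0.63154543 0.1670833  0.048     ]
[0.49986938 0.26188791 0.048     ]
t 2.45 p [0.5695 0.2358 0.2265] tilt 0.26 jawyaw -66.85 q [ 0.21  0.53  1.46 -0.    1.16  1.38]
shift cm [14.95  1.1  -0.33]  ft [-0.4  0.1  0.5] w 0.0869
```

```bash
python3 -m inch '[[[1,1.1,-0.3,0,1],[3,0,0,0,1],[3,0,0,0,1],[3,0,0,0,1],[2.5,0,0,0,1],[1.5,0,0,0,1],[0,0,0,0,1],[0,0,0,0,1]]]' 
python3 -c "
from h import *
to([.5755,.227,.077])"
```

```text
time: 3.12
position: [0.5796, 0.2103, 0.0808]
tool_rot: [-0.693, -0.135, 0.694, -0.139]
ft_force: [0.1, 0.4, 2.1]
grip_width: 0.0874
t 3.12 p [0.5796 0.2103 0.0808] tilt 0.27 jawyaw -67.65 q [ 0.17  0.72  1.57 -0.01  0.86  1.35]
shift cm [ 0.37 -1.7  -0.25]  ft [0.1 0.4 2.1] w 0.0874
```

The move overshot in the tool y direction, so I'll correct before closing.

```bash
python3 -m inch '[[[0.2,-1.1,-0.2,0,1],[0,0,0,0,1],[0,0,0,0,1]]]' 
python3 -c "
from h import *
to([.5755,.227,.077])"
```

```text
time: 3.37
position: [0.5788, 0.2196, 0.0806]
tool_rot: [0.694, 0.134, -0.694, 0.137]
ft_force: [0.7, -0.0, 0.7]
grip_width: 0.0868
t 3.37 p [0.5788 0.2196 0.0806] tilt 0.28 jawyaw -67.86 q [ 0.18  0.72  1.56 -0.01  0.86  1.37]
shift cm [ 0.35 -0.81  0.03]  ft [ 0.7 -0.   0.7] w 0.0868
```

```bash
python3 -m inch '[[[0.3,-0.8,0,0,1],[0,0,0,0,1],[0,0,0,0,0.4],[0,0,0,0,0.4],[0,0,0,0,0.4],[0,0,0,0,0.4],[0,0,0,0,0.4],[0,0,0,0,0.4]]]' 30
python3 -c "
from h import *
to([.5755,.227,.077])"
```

```text
time: 4.03
position: [0.5778, 0.2299, 0.0818]
tool_rot: [0.697, 0.135, -0.69, 0.138]
ft_force: [0.4, 0.0, -0.0]
grip_width: 0.0549
t 4.03 p [0.5778 0.2299 0.0818] tilt 0.63 jawyaw -67.7 q [ 0.2   0.72  1.56 -0.01  0.85  1.39]
shift cm [0.48 0.17 0.32]  ft [ 0.4  0.  -0. ] w 0.0549
```

```bash
python3 -m inch '[[[0.2,0,0,0,0.3],[0,0,0,0,0.3],[0,0,0,0,0.3],[0,0,0,0,0.3],[0,0,0,0,0.3],[0,0,0,0,0.3]]]' 30
python3 -m inch '[[[-1,0,0,0,0.3],[-2,0,0,0,0.3],[0,0,0,0,0.3]]]' 
python3 -c "
from h import *
to([.5898,.0039,.15])"
```

```text
time: 4.53
position: [0.5784, 0.2293, 0.0797]
tool_rot: [0.697, 0.135, -0.69, 0.138]
ft_force: [-0.1, 0.1, 0.7]
grip_width: 0.0433
time: 4.78
position: [0.576, 0.2291, 0.109]
tool_rot: [0.695, 0.135, -0.692, 0.138]
ft_force: [0.2, 0.5, -2.0]
grip_width: 0.0434
t 4.78 p [0.576  0.2291 0.109 ] tilt 0.37 jawyaw -67.76 q [ 0.2   0.68  1.55 -0.01  0.91  1.39]
shift cm [-4.01 21.39  7.23]  ft [ 0.2  0.5 -2. ] w 0.0434
```

```bash
python3 -m inch '[[[-2,0.5,0.2,0,0.3],[0,3,1,0,0.3],[0,3.5,1.2,0,0.3],[0,3.5,1.2,0,0.3],[0,3.5,1.2,0,0.3],[0,3,1,0,0.3],[0,1.5,0.6,0,0.3],[0,0,0,0,0.3]]]' 
python3 -m inch '[[[0,0,0,0,0.3],[0,0,0,0,0.3]]]' 
python3 -c "
from h import *
to([.5898,.0039,.0607])"
```

```text
time: 5.45
position: [0.586, 0.0289, 0.1282]
tool_rot: [0.695, 0.138, -0.692, 0.141]
ft_force: [-0.1, -0.8, -2.2]
grip_width: 0.0438
time: 5.62
position: [0.5853, 0.028, 0.1274]
tool_rot: [0.695, 0.137, -0.692, 0.139]
ft_force: [0.3, 0.8, -2.8]
grip_width: 0.0435
t 5.62 p [0.5853 0.028  0.1274] tilt 0.27 jawyaw -67.51 q [-0.14  0.61  1.63 -0.    0.89  1.04]
shift cm [6.68 2.38 0.53]  ft [ 0.3  0.8 -2.8] w 0.0435
```

```bash
python3 -m inch '[[[0,2,0.5,0,0.3],[0,0,0,0,0.3],[1.5,0,0,0,0.3],[2,0,0,0,0.3],[1.2,0,0,0,0.3],[0,0,0,0,0.3],[0,0,0,0,0.3]]]' 
python3 -c "
from h import *
to([.5898,.0039,.0607])"
```

```text
time: 6.2
position: [0.5882, 0.0174, 0.0788]
tool_rot: [0.694, 0.141, -0.691, 0.142]
ft_force: [0.1, 0.6, -1.9]
grip_width: 0.0437
t 6.2 p [0.5882 0.0174 0.0788] tilt 0.25 jawyaw -66.88 q [-0.16  0.69  1.65  0.    0.8   1.01]
shift cm [1.81 1.3  0.39]  ft [ 0.1  0.6 -1.9] w 0.0437
```

```bash
python3 -m inch '[[[0.3,1.2,0.3,0,0.3],[0.6,0,0,0,0.3],[0.4,0,0,0,0.3],[0.3,0,0,0,0.3],[0,0,0,0,0.3]]]' 
python3 -m inch '[[[0.3,0,0,0,0.3],[0,0,0,0,0.3]]]' 
python3 -c "
from h import *
to([.5898,.0039,.0607])"
```

```text
time: 6.62
position: [0.592, 0.006, 0.0637]
tool_rot: [0.695, 0.142, -0.69, 0.143]
ft_force: [-0.4, 0.2, -2.7]
grip_width: 0.0431
time: 6.78
position: [0.5926, 0.0057, 0.061]
tool_rot: [0.696, 0.142, -0.689, 0.143]
ft_force: [-0.8, -0.8, -3.1]
grip_width: 0.0437
t 6.78 p [0.5926 0.0057 0.061 ] tilt 0.56 jawyaw -66.74 q [-0.18  0.72  1.65  0.    0.76  0.98]
shift cm [0.02 0.05 0.33]  ft [-0.8 -0.8 -3.1] w 0.0437
```

```bash
python3 -m inch '[[[0.1,0,0,0,0.3],[0,0,0,0,0.3]]]' |grep -E "pos|ft"
python3 -m inch '[[[0.1,0,0,0,0.3],[0,0,0,0,0.3]]]' |grep -E "pos|ft"
python3 -m inch '[[[0.1,0,0,0,0.3],[0,0,0,0,0.3]]]' |grep -E "pos|ft"
```

```text
position: [0.5932, 0.0056, 0.0608]
ft_force: [0.2, -0.5, -1.8]
position: [0.5936, 0.0056, 0.0608]
ft_force: [0.0, -0.0, -3.0]
position: [0.5939, 0.0057, 0.0608]
ft_force: [-1.1, 0.6, -1.7]
```

```bash
python3 -m inch '[[[0.25,0,0,0,0.3],[0.15,0,0,0,0.3]]]' |grep -E "pos|ft"
python3 -m inch '[[[0.25,0,0,0,0.3],[0.15,0,0,0,0.3]]]' |grep -E "pos|ft"
```

```text
position: [0.595, 0.005, 0.0599]
ft_force: [-4.5, 0.3, 10.7]
position: [0.595, 0.0049, 0.0599]
ft_force: [-2.3, 0.8, 4.8]
```

Contact with the tray floor at z=0.060, as expected. I'll release and rise.

```bash
python3 -m inch '[[[-0.1,0,0,0,1],[-0.1,0,0,0,1],[-0.1,0,0,0,1],[-0.1,0,0,0,1],[-0.1,0,0,0,1],[-0.1,0,0,0,1],[-0.1,0,0,0,1],[-0.1,0,0,0,1]]]' |grep -E "pos|ft|wid"
python3 -m inch '[[[-1.5,0,0,0,1],[-3,0,0,0,1],[-3,0,0,0,1],[-3,0,0,0,1],[-3,0,0,0,1],[-1.5,0,0,0,1],[0,0,0,0,1],[0,0,0,0,1]]]' 
python3 -c "
from h import *
to([.5595,-.2198,.234],75)"
```

```text
position: [0.5957, 0.0047, 0.0678]
ft_force: [-0.4, -0.2, -0.9]
grip_width: 0.0844
time: 8.95
position: [0.5916, 0.0053, 0.2224]
tool_rot: [0.697, 0.141, -0.688, 0.144]
ft_force: [-0.2, 0.1, -1.0]
grip_width: 0.0869
t 8.95 p [0.5916 0.0053 0.2224] tilt 0.71 jawyaw -66.7 q [-0.18  0.49  1.54  0.    1.1   0.98]
shift cm [-1.16 19.41 11.84] turn 0.668 ft [-0.2  0.1 -1. ] w 0.0869
```

```bash
python3 -m inch '[[[-0.3,1.5,1,0,1],[-0.2,3,1.8,0,1],[-0.2,3,1.8,0,1],[-0.2,3,1.8,0,1],[-0.2,3,1.8,0,1],[-0.2,3,1.8,0,1],[0,1.5,0.8,0,1],[0,0,0,0,1]]]' >/dev/null
python3 -m inch '[[[-0.1,0,0,0.11,1],[-0.1,0,0,0.11,1],[-0.1,0,0,0.11,1],[-0.1,0,0,0.11,1],[-0.1,0,0,0.11,1],[-0.1,0,0,0.1,1],[0,0,0,0,1],[0,0,0,0,1]]]'  >/dev/null
python3 -c "
from h import *
to([.5595,-.2198,.234],75)
K,R,t=cam('wrist');np.savez('w2.npz',K=K,R=R,t=t)
a=camera('wrist');cv2.imwrite('pics/wrist2.png',a[:,:,::-1])
cv2.imwrite('pics/top2.png',camera('top')[:,:,::-1]);cv2.imwrite('pics/side2.png',camera('side')[:,:,::-1])"
```

```text
t 10.28 p [ 0.5506 -0.1976  0.2132] tilt 2.24 jawyaw -105.34 q [-0.54  0.51  1.53  0.01  1.14  1.3 ]
shift cm [-2.16  1.87 -1.37] turn -0.006 ft [-0.1 -0.1 -0.4] w 0.0872
```

View pics/wrist2.png

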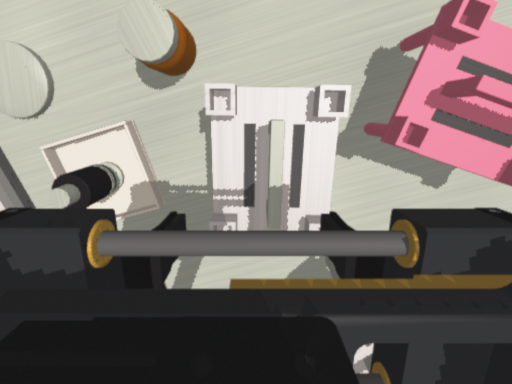

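View pics/top2.png

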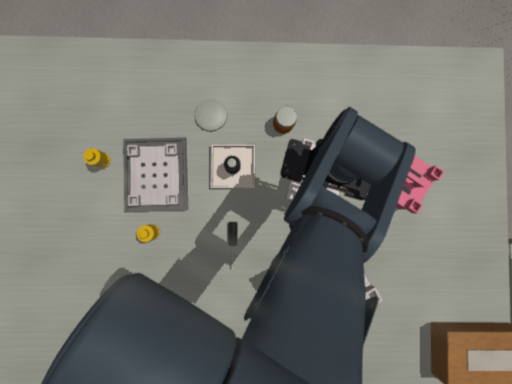

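```bash
cat >> h.py <<'E'
def tilt():
    p,R,o=st();x=R[:,0];a=np.arctan2(p[1],p[0]);er=np.array([np.cos(a),np.sin(a),0]);et=np.array([-er[1],er[0],0])
    print("tool-x lean deg: radial %.2f tangential %.2f | along tool y %.2f"%tuple(np.degrees([x@er,x@et,-R[2,1]])),"toolz %.2f"%np.degrees(-R[2,2]))
E
python3 -c "
from h import *
tilt()"
python3 -m inch '[[[0,0,0,-0.05,1],[0,0,0,-0.05,1],[0,0,0,0,1]]]'  >/dev/null
python3 -c "
from h import *
tilt();to([.5595,-.2198,.234],75)"
python3 -m inch '[[[-1,0,0,0.05,1],[-1,0,0,0.05,1],[0,0,0,0,1]]]'  >/dev/null
python3 -c "
from h import *
tilt();to([.5595,-.2198,.234],75)"
```

```text
tool-x lean deg: radial -2.01 tangential 0.78 | along tool y 0.93 toolz -1.95
tool-x lean deg: radial -2.04 tangential 0.79 | along tool y 1.15 toolz -1.86
t 10.68 p [ 0.551  -0.1977  0.2134] tilt 2.18 jawyaw -99.17 q [-0.54  0.51  1.53  0.01  1.14  1.19]
shift cm [-2.14  2.   -1.13] turn 0.102 ft [-0.3 -0.5 -0.3] w 0.0869
tool-x lean deg: radial -2.15 tangential 0.82 | along tool y 0.99 toolz -2.08
t 10.93 p [ 0.5511 -0.1977  0.233 ] tilt 2.3 jawyaw -105.19 q [-0.54  0.49  1.51  0.01  1.18  1.29]
shift cm [-0.18  1.91 -1.38] turn -0.003 ft [-0.4 -0.4  0.4] w 0.0868
```

```bash
python3 -m inch '[[[0,1,-0.7,0,1],[0,0.6,-0.4,0,1],[0,0,0,0,1],[0,0,0,0,1]]]'  >/dev/null
python3 -c "
from h import *
tilt();to([.5595,-.2198,.234],75)"
python3 -m inch '[[[-4,0,0,0,1],[-4,0,0,0,1],[0,0,0,0,1],[0,0,0,0,1]]]'  >/dev/null
python3 -c "
from h import *
tilt();to([.5595,-.2198,.234],75)"
```

```text
tool-x lean deg: radial -2.15 tangential 0.74 | along tool y 0.97 toolz -2.06
t 11.27 p [ 0.5582 -0.2182  0.2314] tilt 2.27 jawyaw -105.04 q [-0.56  0.51  1.47  0.01  1.2   1.27]
shift cm [-0.26  0.11 -0.16] turn -0.001 ft [-0.4  0.1 -0.1] w 0.0868
tool-x lean deg: radial -2.78 tangential 0.87 | along tool y 1.18 toolz -2.67
t 11.6 p [ 0.5589 -0.2205  0.3094] tilt 2.92 jawyaw -105.08 q [-0.56  0.44  1.37  0.01  1.39  1.27]
shift cm [ 7.53  0.07 -0.4 ] turn -0.001 ft [ 0.5  0.3 -0.6] w 0.0869
```

```bash
python3 -m inch '[[[4,0,0,0,1],[4,0,0,0,1],[0,0,0,0,1],[0,0,0,0,1]]]'  >/dev/null
python3 -c "
from h import *
tilt();to([.5595,-.2198,.234],75)"
python3 -m inch '[[[-1,0,0,0,1],[-1,0,0,0,1],[-1,0,0,0,1],[-1,0,0,0,1],[-1,0,0,0,1],[-1,0,0,0,1],[-1,0,0,0,1],[0,0,0,0,1]]]'  >/dev/null
python3 -c "
from h import *
tilt();to([.5595,-.2198,.234],75)"
python3 -m inch '[[[4,0,0,0,1],[4,0,0,0,1],[0,0,0,0,1],[0,0,0,0,1]]]'  >/dev/null
python3 -c "
from h import *
tilt();to([.5595,-.2198,.234],75)"
```

```text
tool-x lean deg: radial -2.33 tangential 0.80 | along tool y 1.05 toolz -2.23
t 11.93 p [ 0.5577 -0.2193  0.2295] tilt 2.46 jawyaw -105.04 q [-0.56  0.51  1.47  0.01  1.2   1.27]
shift cm [-0.46 -0.01 -0.17] turn -0.001 ft [0.2 0.1 0.8] w 0.087
tool-x lean deg: radial -1.44 tangential 0.64 | along tool y 0.80 toolz -1.36
t 12.6 p [ 0.5642 -0.2237  0.3187] tilt 1.58 jawyaw -104.97 q [-0.56  0.43  1.35  0.01  1.38  1.27]
shift cm [ 8.48 -0.14  0.35] turn 0.000 ft [-0.2 -0.5  0.8] w 0.0867
tool-x lean deg: radial -0.14 tangential 0.40 | along tool y 0.41 toolz -0.09
t 12.93 p [ 0.5687 -0.2257  0.249 ] tilt 0.42 jawyaw -104.93 q [-0.56  0.49  1.45  0.01  1.2   1.27]
shift cm [ 1.51 -0.32  1.04] turn 0.001 ft [ 1.3 -0.2  0.3] w 0.0872
```

Tilt is back to 0.4°. From the wrist2 picture: far sockets at (220,98) and (334,100), bar end at (276,121). The gauge stands upright in the tray.

```bash
python3 -c "
from h import *
w=np.load('w2.npz');c=(w['K'],w['R'],w['t'])
a=cv2.cvtColor(cv2.imread('pics/top2.png'),cv2.COLOR_BGR2GRAY)
s1,s2=ray(c,(220,98.5),.108),ray(c,(334,100.5),.108);d=s1-s2
print(s1,s2,np.linalg.norm(d),'y yaw',np.degrees(np.arctan2(d[1],d[0])))
u=d/np.linalg.norm(d);x=np.array([u[1],-u[0],0]);print('centre',(s1+s2)/2-x*.0665)
b=[ray(c,v,.13) for v in[(277,121),(276,225)]];e=b[0]-b[1];print(b,np.degrees(np.arctan2(e[1],e[0])),'far end->centre',b[0]-x*.05)
cv2.imwrite('pics/top2c.png',cv2.resize(cv2.imread('pics/top2.png')[130:220,115:265],None,fx=5,fy=5,interpolation=cv2.INTER_CUBIC))
K,R,t=cam('wrist');np.savez('w3.npz',K=K,R=R,t=t)
cv2.imwrite('pics/wrist3.png',camera('wrist')[:,:,::-1])
"
```

```text
[ 0.63971834 -0.18862697  0.108     ] [ 0.61063582 -0.28768551  0.108     ] 0.1032394634761163 y yaw 73.63833156106217
centre [ 0.56137015 -0.21942322  0.108     ]
[array([ 0.60791839, -0.2324363 ,  0.13      ]), array([ 0.51555013, -0.20858113,  0.13      ])] -14.480872348136238 far end->centre [ 0.55994326 -0.21835132  0.13      ]
```

View pics/top2c.png

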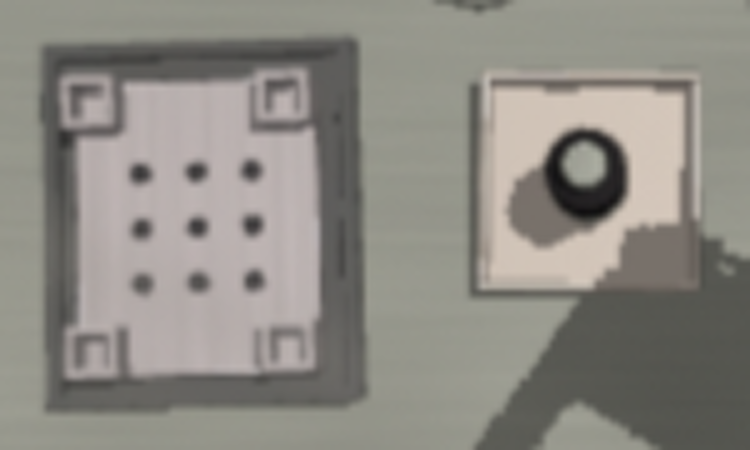

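View pics/wrist3.png

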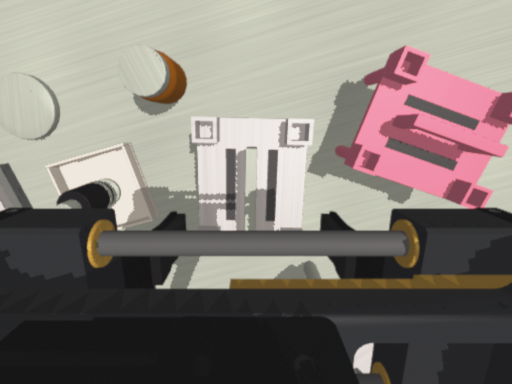

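```bash
python3 -c "
from h import *
c=cam('top');f=lambda x,y,z:ray(c,(115+(x+.5)/5-.5,130+(y+.5)/5-.5),z)
B=np.array([f(x,y,.048) for x,y in[(90,102),(281,98),(287,350),(95,354)]])
print(B.mean(0),[np.linalg.norm(B[i]-B[(i+1)%4]).round(4) for i in range(4)])
for d in(B[0]-B[3],B[1]-B[2],B[1]-B[0],B[2]-B[3]):print(np.degrees(np.arctan2(d[1],d[0])))
print('holes',f(197,227,.023),'gauge',f(584,163,.102))
w=np.load('w3.npz');c=(w['K'],w['R'],w['t'])
s1,s2=ray(c,(205,131),.108),ray(c,(299.5,131.5),.108);d=s1-s2
print(np.linalg.norm(d),'y yaw',np.degrees(np.arctan2(d[1],d[0])))
u=d/np.linalg.norm(d);x=np.array([u[1],-u[0],0]);print('centre',(s1+s2)/2-x*.0665)
to([.56,-.2195,.114],74.5)
"
```

```text
[0.56099488 0.21423887 0.048     ] [np.float64(0.1009), np.float64(0.1344), np.float64(0.1007), np.float64(0.134)]
2.9111091318744906
2.8196718913479137
-87.72871885904678
-87.96719389019155
holes [0.5626005  0.21550051 0.023     ] gauge [0.59096975 0.00372767 0.102     ]
0.10160863374347234 y yaw 74.7574359333054
centre [ 0.55984851 -0.22057912  0.108     ]
t 12.98 p [ 0.5682 -0.2254  0.2487] tilt 0.46 jawyaw -104.93 q [-0.56  0.49  1.45  0.01  1.2   1.27]
shift cm [13.47 -0.26  0.91] turn 0.010 ft [ 0.3 -0.2 -0.5] w 0.087
```

```bash
python3 -m inch '[[[1,-0.2,0.7,0.01,1],[1.5,0,0,0,1],[1.5,0,0,0,1],[1.5,0,0,0,1],[1.5,0,0,0,1],[1,0,0,0,1],[0.5,0,0,0,1],[0,0,0,0,1]]]'  >/dev/null
python3 -c "
from h import *
tilt();to([.56,-.2198,.114],74.5)"
```

```text
tool-x lean deg: radial 1.53 tangential 0.09 | along tool y -0.08 toolz 1.53
t 13.65 p [ 0.5729 -0.2276  0.18  ] tilt 1.53 jawyaw -105.5 q [-0.56  0.57  1.53  0.01  1.02  1.28]
shift cm [ 6.56 -0.42  1.63] turn 0.000 ft [-0.8  0.7  0.9] w 0.0871
```

```bash
python3 -m inch '[[[0,0,0,0,1],[0,0,0,0,1],[0,0,0,0,1],[0,0,0,0,1],[0,0,0,0,1],[0,0,0,0,1]]]'  >/dev/null
python3 -c "
from h import *
tilt();to([.56,-.2198,.114],74.5)"
python3 -m inch '[[[-1.5,0,0,0,1],[-3,0,0,0,1],[-3,0,0,0,1],[-1.5,0,0,0,1],[0,0,0,0,1]]]'  >/dev/null
python3 -c "
from h import *
tilt();to([.56,-.2198,.114],74.5)"
python3 -m inch '[[[0,0,1,0,1],[0,0,0.5,0,1],[0,0,0,0,1],[0,0,0,0,1]]]'  >/dev/null
python3 -c "
from h import *
tilt();to([.56,-.2198,.114],74.5)"
```

```text
tool-x lean deg: radial 2.00 tangential 0.00 | along tool y -0.21 toolz 1.99
t 14.15 p [ 0.5756 -0.2292  0.1851] tilt 2.0 jawyaw -105.49 q [-0.56  0.56  1.52  0.01  1.02  1.28]
shift cm [ 7.04 -0.52  2.  ] turn 0.000 ft [ 0.8 -0.3  0.9] w 0.0871
tool-x lean deg: radial 1.65 tangential 0.07 | along tool y -0.11 toolz 1.64
t 14.57 p [ 0.5713 -0.2273  0.2765] tilt 1.65 jawyaw -105.5 q [-0.56  0.46  1.43  0.01  1.22  1.28]
shift cm [16.21 -0.45  1.75] turn 0.000 ft [ 1.1 -0.1  1.2] w 0.0874
tool-x lean deg: radial 1.44 tangential 0.10 | along tool y -0.05 toolz 1.44
t 14.9 p [ 0.5537 -0.2219  0.2737] tilt 1.44 jawyaw -105.49 q [-0.57  0.44  1.48  0.01  1.2   1.27]
shift cm [15.98 -0.39 -0.15] turn 0.000 ft [-0.2  0.1  0.3] w 0.0872
```

```bash
python3 -m inch '[[[3.5,0,0,0,1],[3.5,0,0,0,1],[3.5,0,0,0,1]]]'  >/dev/null
python3 -c "
from h import *
tilt();to([.56,-.2198,.114],74.5)"
python3 -m inch '[[[0,0,0,0,1]]]'  >/dev/null
python3 -c "
from h import *
tilt();to([.56,-.2198,.114],74.5)"
python3 -m inch '[[[0,0,0,0,1]]]'  >/dev/null
python3 -c "
from h import *
tilt();to([.56,-.2198,.114],74.5)"
```

```text
tool-x lean deg: radial 2.47 tangential -0.08 | along tool y -0.35 toolz 2.44
t 15.15 p [ 0.5612 -0.2258  0.1726] tilt 2.47 jawyaw -105.51 q [-0.57  0.56  1.58  0.01  0.96  1.27]
shift cm [ 5.84 -0.59  0.53] turn -0.000 ft [ 0.2 -0.1  0.3] w 0.0869
tool-x lean deg: radial 1.57 tangential 0.08 | along tool y -0.09 toolz 1.57
t 15.23 p [ 0.5564 -0.2231  0.165 ] tilt 1.57 jawyaw -105.52 q [-0.57  0.57  1.58  0.01  0.96  1.27]
shift cm [ 5.11 -0.42 -0.12] turn -0.000 ft [-0.1  0.8 -0.8] w 0.0871
tool-x lean deg: radial 1.38 tangential 0.12 | along tool y -0.03 toolz 1.39
t 15.32 p [ 0.5559 -0.2227  0.1637] tilt 1.39 jawyaw -105.52 q [-0.57  0.57  1.58  0.01  0.96  1.27]
shift cm [ 4.97 -0.4  -0.2 ] turn -0.000 ft [ 0.6 -0.2  1.5] w 0.087
```

```bash
python3 -m inch '[[[2,-0.4,-0.2,0,1],[2,0,0,0,1],[0,0,0,0,1],[0,0,0,0,1]]]'  >/dev/null
python3 -c "
from h import *
tilt();to([.56,-.2198,.114],74.5)"
```

```text
tool-x lean deg: radial 1.67 tangential 0.06 | along tool y -0.11 toolz 1.67
t 15.65 p [ 0.5623 -0.2211  0.1272] tilt 1.67 jawyaw -105.54 q [-0.56  0.63  1.6   0.01  0.89  1.27]
shift cm [ 1.31 -0.07  0.29] turn -0.001 ft [ 0.2 -0.3  0.7] w 0.087
```

Close on the handle after the last 13 mm.

```bash
python3 -m inch '[[[1.2,-0.1,0.3,0,1],[0,0,0,0,1],[0,0,0,0,0.05],[0,0,0,0,0.05],[0,0,0,0,0.05],[0,0,0,0,0.05],[0,0,0,0,0.05],[0,0,0,0,0.05]]]' 50  >/dev/null
python3 -c "
from h import *
tilt();to([.56,-.2198,.114],74.5)"
```

```text
tool-x lean deg: radial 2.74 tangential -0.14 | along tool y -0.42 toolz 2.72
t 16.32 p [ 0.566  -0.2234  0.1271] tilt 2.75 jawyaw -105.54 q [-0.56  0.62  1.6   0.01  0.86  1.27]
shift cm [ 1.27 -0.19  0.74] turn -0.001 ft [ 0.2 -0.4 -0. ] w 0.0549
```

```bash
python3 -m inch '[[[1.3,-0.1,0.6,0,0.6],[0.1,0,0,0,0.6],[0.1,0,0,0,0.6]]]' 50  >/dev/null
python3 -c "
from h import *
tilt();to([.56,-.2198,.114],74.5)"
python3 -m inch '[[[0.15,0,0,0,0.05],[0.15,0,0,0,0.05],[0.15,0,0,0,0.05],[0.15,0,0,0,0.05],[0.15,0,0,0,0.05],[0.15,0,0,0,0.05]]]' 50  >/dev/null
python3 -c "
from h import *
tilt();to([.56,-.2198,.114],74.5)"
```

```text
tool-x lean deg: radial 2.95 tangential -0.17 | along tool y -0.48 toolz 2.92
t 16.57 p [ 0.5624 -0.2218  0.113 ] tilt 2.96 jawyaw -105.55 q [-0.56  0.64  1.63  0.01  0.82  1.27]
shift cm [-0.12 -0.13  0.28] turn -0.001 ft [ 0.7 -0.4  0.6] w 0.0521
tool-x lean deg: radial 3.06 tangential -0.19 | along tool y -0.51 toolz 3.03
t 17.07 p [ 0.5641 -0.2227  0.1043] tilt 3.07 jawyaw -105.54 q [-0.56  0.65  1.63  0.01  0.81  1.27]
shift cm [-1.   -0.16  0.42] turn -0.001 ft [0.3 0.3 0.3] w 0.0203
```

```bash
python3 -m inch '[[[-0.5,0,0.2,0,0.05],[0.1,0,0,0,0.05],[0.1,0,0,0,0.05],[0.1,0,0,0,0.05],[0.1,0,0,0,0.05]]]' 50  >/dev/null
python3 -c "
from h import *
tilt();to([.56,-.2198,.114],74.5)"
```

```text
tool-x lean deg: radial 3.04 tangential -0.11 | along tool y -0.43 toolz 3.01
t 17.48 p [ 0.5617 -0.2208  0.1085] tilt 3.05 jawyaw -105.56 q [-0.56  0.65  1.63  0.01  0.81  1.27]
shift cm [-0.56 -0.04  0.16] turn -0.001 ft [-1.3  1.3  6.2] w 0.011
```

Gripped at 11 mm width. The feet must pass over the gauge (top at 0.102), so I'll lift 14–15 cm.

```bash
python3 -m inch '[[[-1,0,0,0,0.05],[-2,0,0,0,0.05],[-3,0,0,0,0.05],[-3,0,0,0,0.05],[-3,0,0,0,0.05],[-2,0,0,0,0.05],[0,0,0,0,0.05],[0,0,0,0,0.05]]]' 60  >/dev/null
python3 -c "
from h import *
tilt();to([.561,.214,.26],92.5)"
```

```text
tool-x lean deg: radial 1.29 tangential 0.19 | along tool y 0.06 toolz 1.30
t 18.15 p [ 0.546  -0.2128  0.2434] tilt 1.31 jawyaw -105.55 q [-0.57  0.45  1.54  0.01  1.13  1.27]
shift cm [ -1.84 -41.52   9.96] turn -0.315 ft [-1.6 -0.7 -7.2] w 0.0108
```

```bash
python3 -m inch '[[[-1.5,-1,0.2,0,0.05],[-0.5,-2,0.4,0,0.05],[0,-3,0.7,0,0.05],[0,-3.4,0.8,0,0.05],[0,-3.4,0.8,0,0.05],[0,-3.4,0.8,0,0.05],[0,-3.4,0.8,0,0.05],[0,-3.4,0.8,0,0.05]]]'   >/dev/null
python3 -c "
from h import *
tilt();to([.561,.214,.26],92.5)"
```

```text
tool-x lean deg: radial -0.52 tangential 0.01 | along tool y -0.16 toolz -0.49
t 18.82 p [0.5478 0.0248 0.2435] tilt 0.52 jawyaw -106.41 q [-0.16  0.42  1.61 -0.    1.13  1.7 ]
shift cm [ -1.67 -18.52   4.09] turn -0.330 ft [ 0.6 -0.1 -7.4] w 0.0112
```

```bash
python3 -m inch '[[[-0.3,-3.2,0.7,0,0.05],[-0.3,-3.2,0.7,0,0.05],[0,-3.2,0.7,0,0.05],[0,-2.5,0.5,0,0.05],[0,-1.5,0.3,0,0.05],[0,0,0,0,0.05],[0,0,0,0,0.05]]]'   >/dev/null
python3 -c "
from h import *
tilt();to([.561,.214,.26],92.5)"
python3 -m inch '[[[0,0,0,-0.1,0.05],[0,0,0,-0.1,0.05],[0,0,0,-0.1,0.05],[0,0,0,-0.03,0.05],[0,0,0,0,0.05]]]'   >/dev/null
python3 -c "
from h import *
tilt();to([.561,.214,.24],92.5)
cv2.imwrite('pics/side4.png',camera('side')[:,:,::-1]);cv2.imwrite('pics/top4.png',camera('top')[:,:,::-1])
cv2.imwrite('pics/wrist4.png',camera('wrist')[:,:,::-1])
K,R,t=cam('wrist');np.savez('w4.npz',K=K,R=R,t=t)
"
```

```text
tool-x lean deg: radial -2.43 tangential 1.01 | along tool y -0.53 toolz -2.58
t 19.4 p [0.5452 0.1792 0.2293] tilt 2.63 jawyaw -105.9 q [0.12 0.48 1.54 0.01 1.17 1.96]
shift cm [-3.13 -3.75 -0.43] turn -0.321 ft [-0.6 -0.6 -7.4] w 0.011
tool-x lean deg: radial -3.50 tangential 1.08 | along tool y 0.19 toolz -3.66
t 19.82 p [0.5397 0.175  0.2194] tilt 3.67 jawyaw -86.2 q [0.11 0.49 1.55 0.01 1.16 1.61]
shift cm [-2.19 -3.75 -2.24] turn 0.023 ft [-0.3  1.6 -7.6] w 0.0106
```

```bash
python3 -c "
import cv2,numpy as np
s=cv2.imread('pics/side4.png')[180:330,120:270];w=cv2.imread('pics/wrist4.png')[60:260,130:400]
s=cv2.resize(s,None,fx=3,fy=3,interpolation=cv2.INTER_CUBIC);w=cv2.resize(w,None,fx=1.2,fy=1.2)
o=np.zeros((450,780,3),np.uint8);o[:,:450]=s;o[:w.shape[0],452:452+w.shape[1]]=w;cv2.imwrite('pics/m4.png',o)"
```

View pics/m4.png

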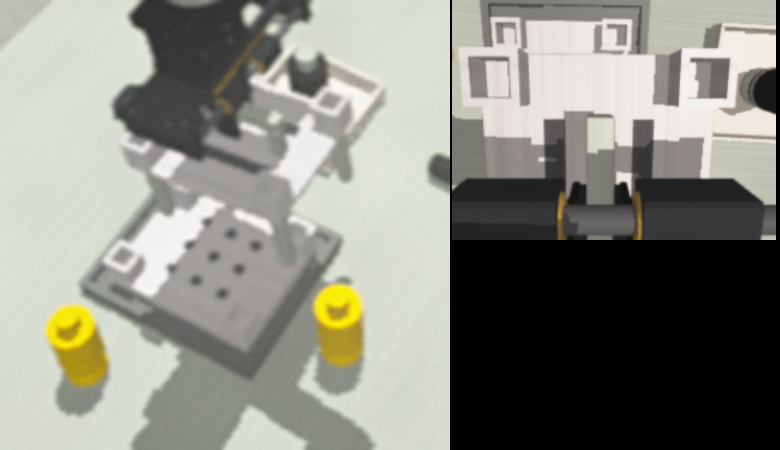

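Loaded, the tool leans as rows re-reference the sagging pose. I'll check how it settles when only time passes (camera calls), and after a short burst.

```bash
cat >> h.py <<'E'
def settle(n=3):
    for i in range(n): camera('top')
    tilt()
E
python3 -c "
from h import *
settle(3)"
python3 -m inch '[[[-2,-1.8,-1.1,0,0.05],[-2,-1.8,-1.1,0,0.05]]]' >/dev/null
python3 -c "
from h import *
tilt();settle(2);settle(3);to([.561,.214,.24],92.5)"
python3 -m inch '[[[3,0,0,0,0.05],[1,0,0,0,0.05]]]' >/dev/null
python3 -c "
from h import *
tilt();settle(2);settle(3);to([.561,.214,.24],92.5)"
```

```text
tool-x lean deg: radial -3.31 tangential 1.07 | along tool y 0.22 toolz -3.47
tool-x lean deg: radial -4.24 tangential 1.27 | along tool y -0.03 toolz -4.43
tool-x lean deg: radial -3.54 tangential 1.23 | along tool y 0.14 toolz -3.74
tool-x lean deg: radial -4.27 tangential 1.21 | along tool y -0.09 toolz -4.43
t 20.53 p [0.5567 0.2096 0.2551] tilt 4.44 jawyaw -86.34 q [0.17 0.49 1.43 0.01 1.29 1.67]
shift cm [ 1.47 -0.42 -0.57] turn 0.020 ft [-0.9  0.2 -6.9] w 0.0111
tool-x lean deg: radial -4.10 tangential 1.14 | along tool y -0.11 toolz -4.25
tool-x lean deg: radial -3.96 tangential 1.12 | along tool y -0.09 toolz -4.11
tool-x lean deg: radial -3.47 tangential 1.04 | along tool y -0.02 toolz -3.63
t 20.95 p [0.5584 0.2095 0.2207] tilt 3.63 jawyaw -86.39 q [0.17 0.53 1.47 0.01 1.2  1.67]
shift cm [-1.95 -0.43 -0.17] turn 0.019 ft [ 0.7 -0.4 -6. ] w 0.0109
```

```bash
python3 -m inch '[[[-4.1,0,0,0,0.05]]]' >/dev/null
python3 -c "
from h import *
tilt();settle(2);settle(3);to([.561,.214,.24],92.5)"
python3 -m inch '[[[1.5,0,0,0,0.05],[1.5,0,0,0,0.05],[1,0,0,0,0.05]]]' >/dev/null
python3 -c "
from h import *
tilt();settle(2);settle(3);to([.561,.214,.24],92.5)"
```

```text
tool-x lean deg: radial -4.54 tangential 1.23 | along tool y -0.15 toolz -4.70
tool-x lean deg: radial -2.63 tangential 0.87 | along tool y 0.07 toolz -2.77
tool-x lean deg: radial -3.45 tangential 1.02 | along tool y -0.02 toolz -3.60
t 21.28 p [0.5607 0.2096 0.262 ] tilt 3.6 jawyaw -86.39 q [0.17 0.49 1.42 0.01 1.29 1.67]
shift cm [ 2.19 -0.44 -0.19] turn 0.019 ft [ 0.3  0.1 -7.2] w 0.011
tool-x lean deg: radial -3.49 tangential 1.04 | along tool y -0.03 toolz -3.64
tool-x lean deg: radial -3.80 tangential 1.09 | along tool y -0.07 toolz -3.95
tool-x lean deg: radial -3.27 tangential 0.99 | along tool y -0.00 toolz -3.42
t 21.78 p [0.5587 0.2095 0.2228] tilt 3.42 jawyaw -86.39 q [0.17 0.52 1.47 0.01 1.2  1.67]
shift cm [-1.73 -0.43 -0.15] turn 0.019 ft [ 0.9  0.1 -6.7] w 0.0109
```

A clear pattern: at rest the lean is kept, but a row starting mid-swing captures the swing's lean. I'll use that to bring it back to the +3° it had at the grasp.

```bash
python3 -m inch '[[[-4.1,0,0,0,0.05]]]' >/dev/null
python3 -c "
from h import *
settle(2)"
python3 -m inch '[[[0,0,0,0,0.05]]]' >/dev/null
python3 -c "
from h import *
settle(3)"
python3 -m inch '[[[4.1,0,0,0,0.05],[0,0,0,0,0.05]]]' >/dev/null
python3 -c "
from h import *
tilt();settle(4);to([.561,.214,.24],92.5)"
```

```text
tool-x lean deg: radial -2.45 tangential 0.84 | along tool y 0.09 toolz -2.59
tool-x lean deg: radial -2.48 tangential 0.84 | along tool y 0.09 toolz -2.62
tool-x lean deg: radial -2.59 tangential 0.86 | along tool y 0.07 toolz -2.73
tool-x lean deg: radial -1.31 tangential 0.63 | along tool y 0.23 toolz -1.44
t 22.57 p [0.5706 0.2118 0.2365] tilt 1.46 jawyaw -86.38 q [0.17 0.51 1.45 0.01 1.2  1.67]
shift cm [-0.32 -0.28  0.95] turn 0.020 ft [ 1.1  1.  -6.7] w 0.011
```

```bash
python3 -m inch '[[[-4.1,0,0.5,0.02,0.05]]]' >/dev/null
python3 -c "
from h import *
settle(2)"
python3 -m inch '[[[0,0,0,0,0.05]]]' >/dev/null
python3 -c "
from h import *
settle(3)"
python3 -m inch '[[[4.1,0,0.5,0,0.05],[0,0,0,0,0.05]]]' >/dev/null
python3 -c "
from h import *
tilt();settle(4);to([.561,.214,.24],92.5)"
python3 -m inch '[[[-4.1,0,0.5,0,0.05]]]' >/dev/null
python3 -c "
from h import *
settle(2)"
python3 -m inch '[[[0,0,0,0,0.05]]]' >/dev/null
python3 -c "
from h import *
settle(3)"
python3 -m inch '[[[4.1,0,0.5,0,0.05],[0,0,0,0,0.05]]]' >/dev/null
python3 -c "
from h import *
tilt();settle(4);to([.561,.214,.24],92.5)
cv2.imwrite('pics/side5.png',camera('side')[:,:,::-1])
a=cv2.imread('pics/side5.png')[190:310,130:260]
cv2.imwrite('pics/side5c.png',cv2.resize(a,None,fx=5,fy=5,interpolation=cv2.INTER_CUBIC))"
```

```text
tool-x lean deg: radial -0.50 tangential 0.50 | along tool y 0.32 toolz -0.63
tool-x lean deg: radial -0.46 tangential 0.49 | along tool y 0.32 toolz -0.59
tool-x lean deg: radial -0.63 tangential 0.52 | along tool y 0.29 toolz -0.76
tool-x lean deg: radial 0.79 tangential 0.25 | along tool y 0.49 toolz 0.67
t 23.35 p [0.5731 0.2135 0.2512] tilt 0.83 jawyaw -87.52 q [0.17 0.48 1.46 0.01 1.19 1.7 ]
shift cm [ 1.11 -0.09  1.22] turn -0.000 ft [ 0.9 -0.1 -6.7] w 0.011
tool-x lean deg: radial 1.53 tangential 0.13 | along tool y 0.60 toolz 1.41
tool-x lean deg: radial 1.53 tangential 0.13 | along tool y 0.60 toolz 1.42
tool-x lean deg: radial 1.32 tangential 0.15 | along tool y 0.56 toolz 1.21
tool-x lean deg: radial 2.83 tangential -0.11 | along tool y 0.77 toolz 2.73
t 24.13 p [0.5756 0.2154 0.2653] tilt 2.84 jawyaw -87.5 q [0.17 0.46 1.46 0.01 1.17 1.7 ]
shift cm [2.46 0.11 1.59] turn -0.000 ft [ 0.1 -0.6 -6.5] w 0.011
```

View pics/side5c.png

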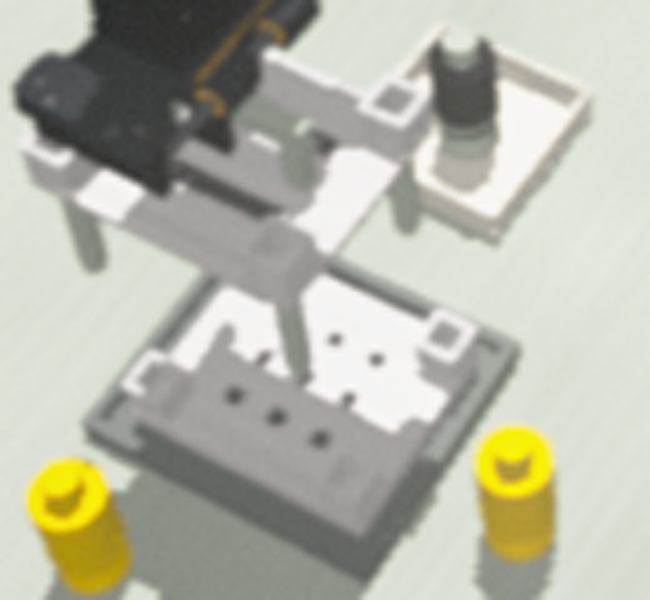

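```bash
python3 -c "
from h import *
c=cam('side');p,R,o=st()
xb=np.radians(2.5);X=np.array([np.cos(xb),np.sin(xb),0]);Y=np.array([-X[1],X[0],0])
cr=lambda P:tuple(((P-[130,190])*5+2).round(0))
B=np.array([.561,.2143,.048])
print('base pred',[ (sx,sy,cr(proj(c,B+sx*.0665*X+sy*.0515*Y))) for sx in(1,-1) for sy in(1,-1)])
C=p-.0017*X;C[2]=p[2]-.0005
print('upper pred',[ (sx,sy,cr(proj(c,C+sx*.0665*X+sy*.0515*Y))) for sx in(1,-1) for sy in(1,-1)])
F=C.copy();F[2]-=.108
print('foot -x+y',cr(proj(c,F-.0665*X+.0515*Y)),'+x+y',cr(proj(c,F+.0665*X+.0515*Y)),'-x-y',cr(proj(c,F-.0665*X-.0515*Y)))
tilt();to([.563,.2135,.18],92.5)
"
```

```text
base pred [(1, 1, (np.float64(157.0), np.float64(379.0))), (1, -1, (np.float64(261.0), np.float64(249.0))), (-1, 1, (np.float64(349.0), np.float64(478.0))), (-1, -1, (np.float64(447.0), np.float64(338.0)))]
upper pred [(1, 1, (np.float64(58.0), np.float64(140.0))), (1, -1, (np.float64(182.0), np.float64(4.0))), (-1, 1, (np.float64(277.0), np.float64(245.0))), (-1, -1, (np.float64(394.0), np.float64(97.0)))]
foot -x+y (np.float64(305.0), np.float64(365.0)) +x+y (np.float64(101.0), np.float64(263.0)) -x-y (np.float64(412.0), np.float64(221.0))
tool-x lean deg: radial 2.88 tangential -0.12 | along tool y 0.77 toolz 2.77
t 24.18 p [0.5758 0.2154 0.2658] tilt 2.88 jawyaw -87.5 q [0.17 0.46 1.46 0.01 1.17 1.7 ]
shift cm [8.51 0.25 1.7 ] turn 0.000 ft [-0.5  0.1 -7.2] w 0.0109
```

Predictions agree with the side view: upper socket predicted (394,97), seen (395,97); base socket predicted (447,338), seen (450,335). I'll descend in single rows, settling after each.

```bash
python3 -m inch '[[[3,0.25,1.7,0,0.05]]]' >/dev/null
python3 -c "
from h import *
settle(5);to([.5635,.2135,.175],92.5)"
python3 -m inch '[[[3,0,0,0,0.05]]]' >/dev/null
python3 -c "
from h import *
settle(5);to([.5635,.2135,.175],92.5)"
```

```text
tool-x lean deg: radial 3.05 tangential -0.17 | along tool y 0.80 toolz 2.95
t 24.52 p [0.5618 0.2129 0.2363] tilt 3.06 jawyaw -87.5 q [0.17 0.47 1.53 0.01 1.09 1.7 ]
shift cm [6.14 0.04 0.15] turn 0.000 ft [ 1.   0.1 -7.4] w 0.011
tool-x lean deg: radial 3.21 tangential -0.19 | along tool y 0.82 toolz 3.11
t 24.85 p [0.5648 0.2137 0.2078] tilt 3.22 jawyaw -87.5 q [0.17 0.51 1.56 0.01 1.02 1.7 ]
shift cm [3.27 0.06 0.31] turn 0.000 ft [-0.3  0.1 -6.8] w 0.0111
```

```bash
python3 -m inch '[[[2.8,0.05,0.3,0,0.05]]]' >/dev/null
python3 -c "
from h import *
settle(5);to([.5635,.2135,.160],92.5)
cv2.imwrite('pics/side6.png',camera('side')[:,:,::-1])
a=cv2.imread('pics/side6.png')[200:310,135:255]
cv2.imwrite('pics/side6c.png',cv2.resize(a,None,fx=5,fy=5,interpolation=cv2.INTER_CUBIC))
c=cam('side');p,R,o=st()
xb=np.radians(2.5);X=np.array([np.cos(xb),np.sin(xb),0]);Y=np.array([-X[1],X[0],0])
cr=lambda P:tuple(((P-[135,200])*5+2).round(0).astype(int))
B=np.array([.562,.2143,.048])
print('base pred',[ (sx,sy,cr(proj(c,B+sx*.0665*X+sy*.0515*Y))) for sx in(1,-1) for sy in(1,-1)])
C=p-.0017*X;C[2]=p[2]-.0005
print('upper pred',[ (sx,sy,cr(proj(c,C+sx*.0665*X+sy*.0515*Y))) for sx in(1,-1) for sy in(1,-1)])
F=C.copy();F[2]-=.108
print('foot',[(sx,sy,cr(proj(c,F+sx*.0665*X+sy*.0515*Y))) for sx in(1,-1) for sy in(1,-1)])
"
```

```text
tool-x lean deg: radial 3.36 tangential -0.22 | along tool y 0.84 toolz 3.26
t 25.18 p [0.5644 0.2137 0.1812] tilt 3.37 jawyaw -87.49 q [0.17 0.54 1.58 0.01 0.96 1.7 ]
shift cm [2.11 0.05 0.21] turn 0.000 ft [ 0.3 -0.5 -7.4] w 0.0109
base pred [(1, 1, (np.int64(131), np.int64(328))), (1, -1, (np.int64(235), np.int64(198))), (-1, 1, (np.int64(323), np.int64(427))), (-1, -1, (np.int64(421), np.int64(288)))]
upper pred [(1, 1, (np.int64(85), np.int64(194))), (1, -1, (np.int64(200), np.int64(60))), (-1, 1, (np.int64(294), np.int64(297))), (-1, -1, (np.int64(402), np.int64(152)))]
foot [(1, 1, (np.int64(122), np.int64(303))), (1, -1, (np.int64(228), np.int64(173))), (-1, 1, (np.int64(317), np.int64(403))), (-1, -1, (np.int64(417), np.int64(263)))]
```

View pics/side6c.png

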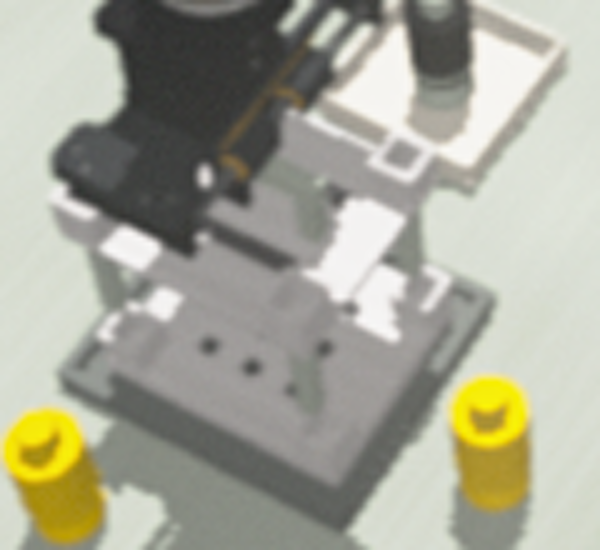

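```bash
python3 -m inch '[[[2,0.05,0.25,0,0.05]]]' >/dev/null
python3 -c "
from h import *
settle(5);to([.5635,.2135,.150],92.5)"
```

```text
tool-x lean deg: radial 3.49 tangential -0.24 | along tool y 0.86 toolz 3.39
t 25.57 p [0.564  0.2137 0.1624] tilt 3.5 jawyaw -87.49 q [0.17 0.56 1.6  0.01 0.91 1.7 ]
shift cm [1.23 0.03 0.12] turn 0.000 ft [ 1.1 -0.  -6.5] w 0.011
```

```bash
python3 -m inch '[[[1,0.05,0.15,0,0.05]]]' >/dev/null
python3 -c "
from h import *
settle(4);to([.5635,.2135,.150],92.5)"
python3 -m inch '[[[0.5,0,0,0,0.05]]]' >/dev/null
python3 -c "
from h import *
settle(4);to([.5635,.2135,.140],92.5)"
```

```text
tool-x lean deg: radial 3.43 tangential -0.26 | along tool y 0.82 toolz 3.34
t 25.85 p [0.5628 0.213  0.152 ] tilt 3.44 jawyaw -87.47 q [0.17 0.58 1.61 0.01 0.89 1.69]
shift cm [ 0.21 -0.05 -0.06] turn 0.000 ft [ 0.3 -0.1 -8.2] w 0.0111
tool-x lean deg: radial 3.36 tangential -0.26 | along tool y 0.81 toolz 3.27
t 26.13 p [0.5627 0.2129 0.1466] tilt 3.37 jawyaw -87.47 q [0.17 0.59 1.62 0.01 0.88 1.69]
shift cm [ 0.66 -0.05 -0.05] turn 0.001 ft [ 0.1 -0.7 -6.8] w 0.0108
```

The feet are now about 10 mm below the rim height with no contact force, so they are inside the sockets. I'll continue down.

```bash
python3 -m inch '[[[0.6,0,0,0,0.05]]]' >/dev/null
python3 -c "
from h import *
settle(4);to([.5635,.2135,.1315],92.5)"
python3 -m inch '[[[0.5,0,0,0,0.05]]]' >/dev/null
python3 -c "
from h import *
settle(4);to([.5635,.2135,.1315],92.5)"
```

```text
tool-x lean deg: radial 3.30 tangential -0.25 | along tool y 0.80 toolz 3.21
t 26.42 p [0.5627 0.2129 0.1401] tilt 3.31 jawyaw -87.47 q [0.17 0.6  1.62 0.01 0.87 1.69]
shift cm [ 0.86 -0.04 -0.03] turn 0.000 ft [-0.6 -0.6 -7.4] w 0.0111
tool-x lean deg: radial 3.26 tangential -0.24 | along tool y 0.79 toolz 3.17
t 26.7 p [0.5627 0.213  0.1348] tilt 3.27 jawyaw -87.47 q [0.17 0.6  1.62 0.01 0.86 1.69]
shift cm [ 0.33 -0.04 -0.06] turn 0.000 ft [-0.6 -0.7 -7.2] w 0.0113
```

```bash
python3 -m inch '[[[0.35,0,0,0,0.05]]]' >/dev/null
python3 -c "
from h import *
settle(4);to([.5635,.2135,.1315],92.5)"
python3 -m inch '[[[0.3,0,0,0,0.05]]]' >/dev/null
python3 -c "
from h import *
settle(4);to([.5635,.2135,.1315],92.5)"
```

```text
tool-x lean deg: radial 3.41 tangential -0.24 | along tool y 0.84 toolz 3.31
t 26.98 p [0.5638 0.2136 0.1324] tilt 3.42 jawyaw -87.47 q [0.17 0.61 1.62 0.01 0.85 1.69]
shift cm [0.08 0.01 0.04] turn 0.001 ft [-0.8  1.8  1.4] w 0.0106
tool-x lean deg: radial 3.52 tangential -0.15 | along tool y 0.96 toolz 3.39
t 27.27 p [0.5638 0.2151 0.1316] tilt 3.52 jawyaw -87.46 q [0.18 0.61 1.62 0.01 0.85 1.69]
shift cm [0.01 0.16 0.04] turn 0.001 ft [-4.5  4.3  9.6] w 0.0108
```

```bash
python3 -m inch '[[[0.5,0.1,0,0,0.05]]]' >/dev/null
python3 -c "
from h import *
settle(4);to([.5635,.2135,.1315],92.5)"
python3 -m inch '[[[0.4,0.1,0,0,0.05]]]' 15 >/dev/null
python3 -c "
from h import *
settle(4);to([.5635,.2135,.1315],92.5)"
```

```text
tool-x lean deg: radial 3.67 tangential -0.09 | along tool y 1.07 toolz 3.51
t 27.55 p [0.5639 0.2155 0.1313] tilt 3.67 jawyaw -87.43 q [0.17 0.61 1.63 0.01 0.84 1.69]
shift cm [-0.03  0.2   0.05] turn 0.001 ft [-9.5  2.5 23.9] w 0.0108
tool-x lean deg: radial 3.81 tangential -0.04 | along tool y 1.16 toolz 3.63
t 27.83 p [0.5641 0.2155 0.1311] tilt 3.81 jawyaw -87.44 q [0.17 0.61 1.63 0.02 0.84 1.69]
shift cm [-0.05  0.2   0.07] turn 0.001 ft [-7.1  1.4 17.8] w 0.0119
```

```bash
python3 -m inch '[[[-0.1,0,0,0,0.3]]]' 15 >/dev/null
python3 -c "
from h import *
settle(4);to([.5635,.2135,.1315],92.5);settle(10);to([.5635,.2135,.1315],92.5)"
```

```text
tool-x lean deg: radial 3.90 tangential -0.07 | along tool y 1.16 toolz 3.72
t 28.12 p [0.5648 0.2154 0.1325] tilt 3.9 jawyaw -87.45 q [0.17 0.61 1.63 0.02 0.84 1.69]
shift cm [0.09 0.19 0.14] turn 0.001 ft [-0.3  0.2  0.7] w 0.0236
tool-x lean deg: radial 3.79 tangential -0.04 | along tool y 1.16 toolz 3.61
t 28.62 p [0.564  0.2155 0.1319] tilt 3.79 jawyaw -87.45 q [0.17 0.61 1.63 0.02 0.84 1.69]
shift cm [0.03 0.2  0.06] turn 0.001 ft [0.6 0.  0.3] w 0.026
```

```bash
python3 -m inch '[[[-1,0,0,0,0.4],[-2,0,0,0,0.4],[-3,0,0,0,0.4],[-3,0,0,0,0.4],[-3,0,0,0,0.4],[0,0,0,0,0.4]]]' >/dev/null
python3 -c "
from h import *
to([.4,-.1,.25])"
```

```text
t 29.12 p [0.5551 0.2123 0.2568] tilt 3.45 jawyaw -87.46 q [0.17 0.44 1.53 0.01 1.12 1.69]
shift cm [-0.87 30.52 16.85]  ft [1.9 0.2 0.3] w 0.0345
```

```bash
python3 -m inch '[[[-0.3,3,1.3,0,0.4],[-0.3,3.5,1.3,0,0.4],[0,3.5,1.3,0,0.4],[0,3.5,1.3,0,0.4],[0,3.5,1.3,0,0.4],[0,3.5,1.3,0,0.4],[0,3.5,1.3,0,0.4],[0,3.5,1.3,0,0.4]]]' >/dev/null
python3 -m inch '[[[-0.3,3,0,0,0.4],[0,3,0,0,0.4],[0,2,0,0,0.4],[0,0,0,0,0.4]]]'
python3 -c "
from h import *
t=camera('top')[:,:,::-1];s=camera('side')[:,:,::-1]
cv2.imwrite('pics/top7.png',t);cv2.imwrite('pics/side7.png',s)
a=cv2.resize(s[190:310,130:260],(480,443),interpolation=cv2.INTER_CUBIC);b=cv2.resize(t[80:260,80:260],(310,310))
o=np.zeros((443,792,3),np.uint8);o[:,:480]=a;o[:310,482:]=b;cv2.imwrite('pics/m7.png',o)"
```

```text
time: 30.12
position: [0.4659, -0.1596, 0.2602]
tool_rot: [0.734, 0.025, -0.679, 0.012]
ft_force: [-0.4, -0.5, -0.5]
grip_width: 0.0349
```

View pics/m7.png

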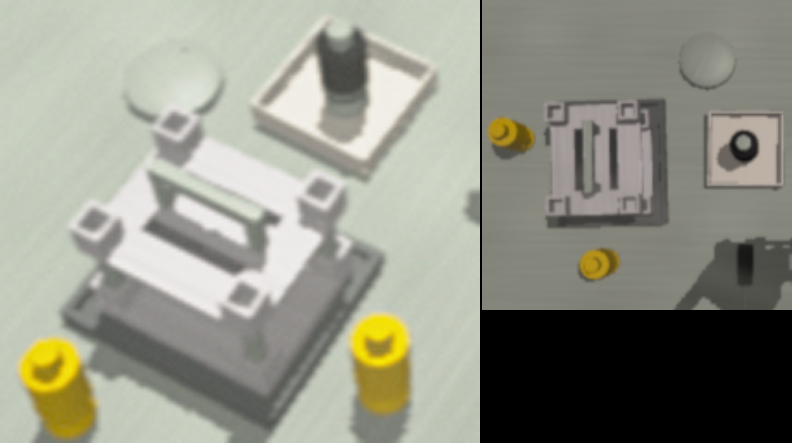

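```bash
python3 -c "
from h import *
s,t=cam('side'),cam('top')
S=[(96,222),(178,124),(322,190),(245,295)];T=[(556,113),(628,111),(629,205),(557,206)]
P=[tri(s,(130+(a[0]+.5)/3.692-.5,190+(a[1]+.5)/3.692-.5),t,(80+(b[0]-482+.5)/1.722-.5,80+(b[1]+.5)/1.722-.5)) for a,b in zip(S,T)]
P=np.array(P);print(P.round(4),P.mean(0).round(4))
print([np.linalg.norm(ray(s,(130+(a[0]+.5)/3.692-.5,190+(a[1]+.5)/3.692-.5),.131)-ray(s,(130+(b[0]+.5)/3.692-.5,190+(b[1]+.5)/3.692-.5),.131)).round(4) for a,b in zip(S,S[1:]+S[:1])])
c=ray(t,(80+(592.5-482)/1.722,80+158.75/1.722),.131);print('top centre',c,'side centre',np.mean([ray(s,(130+(a[0]+.5)/3.692-.5,190+(a[1]+.5)/3.692-.5),.131) for a in S],0))
to([.46,-.16,.26])
"
```

```text
[[0.6246 0.2688 0.1296]
 [0.6285 0.1668 0.1311]
 [0.4953 0.1615 0.1341]
 [0.4925 0.2624 0.1314]] [0.5602 0.2149 0.1316]
[np.float64(0.1029), np.float64(0.1316), np.float64(0.1025), np.float64(0.1316)]
top centre [0.5590876  0.21429955 0.131     ] side centre [0.56076387 0.2146436  0.131     ]
t 30.22 p [ 0.4649 -0.1559  0.2597] tilt 4.49 jawyaw -86.88 q [-0.59  0.29  1.77  0.07  1.03  0.89]
shift cm [-0.07  0.38  0.51]  ft [-0.4 -0.6 -1. ] w 0.0348
```

The rim tops triangulate to z = 0.1316 on average. Fully home is 0.131, and standing on the socket rims would be 0.156. I'm handing in.

```bash
python3 -c "
from rig import robot
print(robot.hand_in())"
```

```text
the job is handed in; nothing more can be done
None
```

The gauge head is upright in the white tray. The smaller white frame is stacked on the base frame with all four posts home. I lowered it in the hand until it bottomed, then let go. I handed in at about 30 s of the 72 s allowed.

**Last checks**
- **Seating:** the upper frame's socket rims measured 129.6 to 134.1 mm high, mean 131.6 mm. Fully home is 131 mm; standing on the rims would be 156 mm. The 4.5 mm spread is about what I expect from reading pixels by eye.
- **Touch:** contact came at the TCP height expected for fully home (0.131 m). The largest wrist force I read was about 26 N.
- **Gauge:** it stands upright near the middle of the tray.
- **Bystanders:** the blank and the screwdriver are in the last picture and look unmoved. The jar was not in the last picture I viewed; my moves stayed clear of it.
- **Robot:** the gripper was clear of everything at hand-in.

**What went wrong**
- **Tool lean:** the tool leaned up to about 4° as rows built on the sagging pose. I brought it back near its grasp angle before lowering, and about 1.2° of sideways mismatch remained then. The tool was still leaning 4.5° at hand-in, touching nothing.
- **Base frame position:** estimates of its centre differed by up to about 4 mm between camera views. The posts went in without side load until they bottomed, when side forces reached up to about 10 N.

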